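# Bring the spray bottle under the refill funnel

## Task

The empty amber spray bottle stands in the grey sliding carrier of the refill stand. Push the carrier along its rail to the next station, the one with the orange mark (in line with the post), until it clicks into its detent; do not leave it short or at the blue station beyond. Then swing the funnel bracket out over the rail until it clicks home in its end detent, so the funnel hangs over the bottle's mouth; keep the bottle standing upright in the carrier and leave the other things on the shelf where they are.

Things in the scene. Friction and masses are not known exactly. Their poses are not given: they have to be found in the camera images.
- stand: Fixed refill stand: white board 250 x 440 x 10 mm with an aluminium rail (30 wide, 410 long, top at z 28 mm) and a steel post at x 130, y 40 mm with a 58 mm collar, top at z 160. Origin on the shelf surface under the rail's centre line, 235 mm from its parking end. Its +y runs along the rail, the way the carrier must be pushed; +x points across it to the post, away from the robot.
- carrier_seat (a point): Centre of the grey carrier's tray floor (z 40 mm), where the bottle stands. The carrier slides along stand y only. At stand y 40 mm it is seated in the orange station (counts within 5 mm), at 110 in the blue one; starts at y -110 to -20, stays where left (0.4 N friction).
- carrier_front (a point): Tip of the orange pointer on the carrier's robot side (another on the far side), level with the tray centre along the rail, z 36 mm. The carrier plate is 70 mm wide (z 32 to 40 mm), reaching 40 mm ahead of and 105 mm behind the tray centre. Tray 58 x 58 mm inside; rim 68 x 68 mm, top at z 52.
- carrier_grip (a point): Grip point of the carrier's upright black handle, a square bar 16 x 16 mm, sides square to the rail, from z 40 to 125 mm; this point is on its axis at z 110. It stands 85 mm behind the tray centre (towards stand -y). Grip it from above, or push it.
- bracket (a joint): Angle of the bracket about the vertical post, rad: 0 with its arm along stand +y, growing anticlockwise seen from above; 1.57 with its arm along stand -x, over the rail. Starts from 0 to 0.45, stays where left (0.02 N m friction). A ridge from 0.98 to 1.27 rad takes about 0.12 N m (3 N at the handle); from 1.4 on it snaps to its seat between 1.57 and the stop at 1.60. Counts as seated above 1.51.
- bracket_grip (a point): Grip point of the bracket's upright black round handle, 14 mm diameter, z 180 to 232 mm; this point is on its axis at z 218, 45 mm from the post axis. The bracket's steel arm (16 mm wide, z 172 to 180) reaches 130 mm from the post axis to the funnel's centre; its hub on the post has radius 14 mm and reaches z 188.
- fill_mark (a point): Orange mark of the filling station, 22 x 12 mm, flat on the board on the robot's side of the rail, at stand x -52, y 40, z 11 mm (a second one at x +52); the carrier's orange pointers are level with them when seated. Detent: two dark ridges across the rail; a spring ball under the tray centre must climb the first (4 to 6 N of push) 13 to 7 mm before the station, and snaps in from 5 mm before.
- last_mark (a point): Blue mark of the last station, alike, at stand y 110 mm, not to be used. (A black mark at y -110 mm shows the parking end.)
- post_axis (a point): Point on the vertical hinge axis of the bracket, at z = 218 mm (the height of bracket_grip).
- spout (a point): Centre of the lower end of the orange funnel's spout, z = 158 mm, 130 mm from the post axis. The funnel is fixed to the bracket: spout 13 mm diameter, rim 70 mm diameter at z = 210 mm.
- bottle: Empty amber glass bottle without its spray head, loose, standing in the carrier's tray with about 2 mm of play: body 54 mm diameter, neck 33 mm, 110 mm high, about 0.22 kg. Origin at the centre of its underside, z axis up.
- bottle_mouth (a point): Centre of the bottle's open mouth (27 mm inner diameter), 110 mm above its underside, z = 150 mm when it stands in the tray; the spout passes 8 mm above it.
- spray_head: Bystander: the bottle's black spray head with orange nozzle, loose, about 65 x 35 mm, 60 mm high, standing on the stand's board beyond the rail. Origin under its centre.
- vase: Bystander: white ceramic vase, 110 mm diameter, 190 mm high. Origin under its centre.
- lint_roller: Bystander: steel lint roller handle, 230 mm long, 40 mm high, lying. Origin under its middle, x along it.
- puck_light: Bystander: white press-button LED puck light, 70 mm diameter, 25 mm high. Origin under its centre.
- polish_tin: Bystander: red shoe-polish tin, 70 mm diameter, 26 mm high. Origin under its centre.
- key_dish: Bystander: blue ceramic key dish, 110 mm diameter, 30 mm high. Origin under its centre.
- clothes_brush: Bystander: clothes brush lying flat. Origin under it, x along it.

How it is judged:
On the way, in this order (a step that is already met when the one before it is completed fails the run):
1. the carrier is clicked into the orange filling station with the bottle upright in its tray, while the bracket is not yet swung out (y of carrier_seat in the frame of stand between 0.035 and 0.045 m and angle between bottle's own z axis and vertical below 0.08 rad and distance between bottle and carrier_seat below 0.007 m and value of joint bracket below 0.9 rad), for 0.2 s.
2. the funnel bracket is swung out into its end detent, the carrier still seated (y of carrier_seat in the frame of stand between 0.035 and 0.045 m and value of joint bracket above 1.51 rad), for 0.2 s.
At the end, for the whole second after the job is handed in: Carrier at rest within 5 mm of the orange station, bottle upright in its tray (tilt < 0.08 rad, foot within 7 mm of the tray centre), bracket at rest in its end detent (above 1.51 rad), spout within 12 mm of the mouth's centre seen from above (all of step 2 and angle between bottle's own z axis and vertical below 0.08 rad and distance between bottle and carrier_seat below 0.007 m and horizontal distance between spout and bottle_mouth below 0.012 m and linear speed of bottle below 0.02 m/s and velocity of joint bracket between -0.05 and 0.05 rad/s); the robot touches nothing.
It fails at once if the bottle is tipped (over 0.35 rad) (angle between bottle's own z axis and vertical above 0.35 rad).
It fails at once if a bystander is moved by more than 30 mm (distance of any of spray_head, vase, lint_roller, puck_light, polish_tin, key_dish, clothes_brush from where it was at the start of the episode above 0.03 m).
It also fails if it takes over 48 s, if anything falls off the work surface, if the arm or the gripper's body presses on something with over 40 N, if the wrist force passes 120 N, or if a joint passes its speed limit or range.

## Robot

A 7-joint arm with a two-finger parallel gripper is mounted at the origin on the work surface. World frame = base frame: x ahead of the robot, y to its left, z up, the work surface at z = 0. Lengths are in m, angles in rad, forces in N, time in s.
With the tool pointing down it reaches from about 0.425 to 0.925 m from the base axis. Payload 6.8 kg.
Tool frame: the origin (TCP) lies between the finger pads; the fingertips stand 14 mm ahead of it and the grasp point (between the pads) lies 5 mm behind it; z points along the fingers, y is the line along which they close (so a half turn about z gives the same grasp; the last joint's range is limited). The gripper opens to 85 mm and grips with 20 to 120 N. Pads are 22 mm wide; open, the fingers measure 114 mm over their backs; the gripper's body (76 mm by 85 mm) begins 54 mm behind the grasp point. The pads swing forward as they close: fully open they stand 13 mm farther back than shut.
Start: joints at [-0.108, 0.477, 0.022, 1.555, -0.011, 1.109, -0.083], TCP at [0.675, 0, 0.245] pointing down, gripper open.
Joint ranges: [-2.96, 2.96], [-0.34, 2.1], [-1.41, 1.46], [0.24, 2.44], [-1.37, 4.51], [0.17, 1.92], [-2.96, 2.96]. Speed limits (rad/s): [2.39, 2.39, 3.14, 3.14, 3.14, 3.14, 3.14].

## Interface

Orientations are given as a rotation vector (axis times angle).
In Python, from bench import r, eyes, ticket gives the robot as it stands. The module is installed in compiled form; this text tells all that it offers.
- The arm moves only by the tool arm_command, never from a script. Its argument "plan" is text: rows parted by semicolons, each of 4 numbers parted by spaces: the shift along the tool's x, y, z in m, then the turn about the tool's z in degrees. In form: tx ty tz yaw; .... A call has 1 to 20 rows; each row shifts and turns the commanded pose from where the row before left it, along the tool's axes as they then stand; what a row does not reach is not made up. A row lasts 1/8 s, in which the tool goes at most 62.5 mm and 10.7 degrees, less where a joint would pass 70% of its speed; a pose out of reach is approached as far as the arm can. A call is refused whole if a number of a shift passes 0.0625 or a number of a turn 10.7, either way. A call with a gripper value outside its range is refused whole. "hand" is the closure, from -1 (fully open) to 1 (shut), set as the call begins (left out, the last holds). The fingers move at their own pace and stop on an object; "grip_force" is the grip in N (left out, the last holds). Time passes only in rows, so rows that do not move let the fingers close. It gives the time, the measured TCP pose, the force, the opening and the grip force at its end, in the units of the state.
- r.get_obs(): the state, without advancing time (a new reading comes with each control period).
- eyes.grab_frame(name): name is "scene" or "side" or "wrist"; returns (picture, depth): 384x512x3 uint8, red, green, blue; 384x512 float32, m along the optical axis (not along the pixel's ray), 0 where there is no reading.
- eyes.calibration(name): a dict with "fov_y" (degrees; the focal length in pixels is half the picture's height over the tangent of half this angle, whatever the lens; pixels are square), "cx", "cy" (the principal point, pixels), "k1" (the pictures are not rectified: a ray, as slopes to the right and down, at radius r is drawn at 1 + k1 r^2 times it, then the intrinsics apply), "origin" and "attitude" of the camera in the world; the wrist camera has in their place "tool_from_camera" (4x4, takes a point from camera to tool coordinates, whose origin is the TCP and whose axes are the flange's). Camera axes: x right, y up, looking along -z (the intrinsics and any distortion apply to the point x, -y, -z); pixel columns grow to the right and rows downward; lengths in m; the calibration is good to about 2 mm. A picture is of the moment at which its call begins: read the wrist's pose just before it. calibration takes no time and is no camera call.
- ticket.hand_in(): hands the job in; it is judged then, once.
The state is a dict: "clock": time; "joints": joint angles; "qvel": joint speeds; "tau": joint torques, N m; "tcp_pos": TCP position; "orientation": TCP orientation; "contact_force": force on the tool from outside, world axes, zero at the start; "moment": the same for the moment, N m; "grip_width": finger opening in m; "gripper_force": force on a finger pad.
Only numpy, scipy, OpenCV 4.12 (cv2) and the standard library are available. Lean on these libraries where they do the work, as an engineer would, in place of code of your own. Each camera call takes 0.05 s, during which the arm holds its last target. There are 200 camera calls.

## Working session

There is one attempt and no reset: what is moved stays moved. The work goes in short steps, Python scripts to look and compute and a tool call to move; the robot and the scene stay as the last step left them, time stands still between calls to the robot, and variables do not carry over. Pictures are saved under pics/ and viewed, at most 10 in all, crops included, and the job is handed in when it is done.

Besides the shell and the picture viewer there is one more tool, called after "Emit:" in YAML: its name, and indented under it one key for each argument. arm_command: Moves the arm, as the interface text tells. Its arguments: {"type":"object","properties":{"plan":{"type":"string"},"hand":{"type":"number"},"grip_force":{"type":"number"}},"required":["plan"]}

```bash
mkdir -p pics
cat > h.py <<'E'
import numpy as np, cv2
from scipy.spatial.transform import Rotation as R
from bench import r, eyes, ticket
def grab(n,save=None):
    o=r.get_obs(); im,d=eyes.grab_frame(n); c=eyes.calibration(n)
    if save: cv2.imwrite('pics/'+save,im[:,:,::-1])
    return im,d,c,o
def campose(c,o):
    if 'tool_from_camera' in c:
        T=np.array(c['tool_from_camera']); Rt=R.from_rotvec(o['orientation']).as_matrix()
        return Rt@T[:3,:3], Rt@T[:3,3]+np.array(o['tcp_pos'])
    a=np.array(c['attitude'],float)
    return (R.from_rotvec(a).as_matrix() if a.shape==(3,) else a[:3,:3]), np.array(c['origin'],float)
def rays(uv,c,o):
    uv=np.array(uv,float).reshape(-1,1,2); f=192/np.tan(np.radians(c['fov_y'])/2)
    K=np.array([[f,0,c['cx']],[0,f,c['cy']],[0,0,1]])
    n=cv2.undistortPoints(uv,K,np.array([c['k1'],0,0,0.]))[:,0]
    A,p=campose(c,o)
    return np.c_[n[:,0],-n[:,1],-np.ones(len(n))]@A.T,p
def plane(uv,z,c,o):
    d,p=rays(uv,c,o); return p+d*((z-p[2])/d[:,2])[:,None]
def dep(uv,d,c,o):
    D,p=rays(uv,c,o); uv=np.array(uv).reshape(-1,2).astype(int)
    return p+D*d[uv[:,1],uv[:,0]][:,None]
def tri(obs): # list of (uv,c,o)
    M=np.zeros((3,3));b=np.zeros(3)
    for uv,c,o in obs:
        d,p=rays([uv],c,o); d=d[0]/np.linalg.norm(d[0]); P=np.eye(3)-np.outer(d,d); M+=P;b+=P@p
    return np.linalg.solve(M,b)
E
python3 - <<'E'
from h import *
for n in ['scene','side','wrist']:
    im,d,c,o=grab(n,n+'0.png'); print(n,c)
    np.savez(''+n+'0.npz',im=im,d=d)
print(o)
E
```

```text
scene {'fov_y': 51.09021685936535, 'cx': 251.8244011408635, 'cy': 187.46713829055534, 'k1': 0.003909659670925933, 'origin': array([ 0.98848179, -0.45885467,  1.07837261]), 'attitude': array([0.60445184, 0.25593034, 0.72669175])}
side {'fov_y': 51.097024270854384, 'cx': 258.2846703997747, 'cy': 192.32040758081828, 'k1': -0.025513224541717675, 'origin': array([ 0.33446286, -0.71238376,  1.02646234]), 'attitude': array([ 0.69860728, -0.07010154, -0.23225075])}
wrist {'fov_y': 69.35494967208395, 'cx': 259.2878780462878, 'cy': 189.6289679546301, 'k1': 0.017547659459007714, 'tool_from_camera': array([[ 4.16225118e-04,  9.62629575e-01,  2.70821212e-01,
         6.79658158e-02],
       [ 9.99999718e-01, -5.69971379e-04,  4.89054399e-04,
        -6.94922130e-05],
       [ 6.25138568e-04,  2.70820932e-01, -9.62629540e-01,
        -1.29441913e-01],
       [ 0.00000000e+00,  0.00000000e+00,  0.00000000e+00,
         1.00000000e+00]])}
{'clock': 0.1, 'joints': array([-0.1080962 ,  0.47769777,  0.02235871,  1.55634154, -0.0114803 ,
        1.10933629, -0.08311663]), 'qvel': array([-3.94422040e-04, -8.92936844e-04,  1.58707417e-03, -2.99686365e-03,
        4.55183055e-04,  8.42052313e-04,  3.60651502e-05]), 'tau': array([ 5.69385389e-03, -5.97765398e+01,  1.61440808e+00, -2.81952703e+01,
        1.29656185e-02,  5.02699884e-03, -1.13572563e-05]), 'tcp_pos': array([ 6.74483997e-01, -2.77757920e-05,  2.44441106e-01]), 'orientation': array([-2.22069573e+00, -2.22068290e+00,  1.99080382e-03]), 'contact_force': array([ 0.01283496,  0.1626077 , -0.06297239]), 'moment': array([-0.02484242,  0.0252662 ,  0.00477746]), 'gripper_force': 0.0, 'grip_width': 0.08553015921895478}
```

View pics/scene0.png

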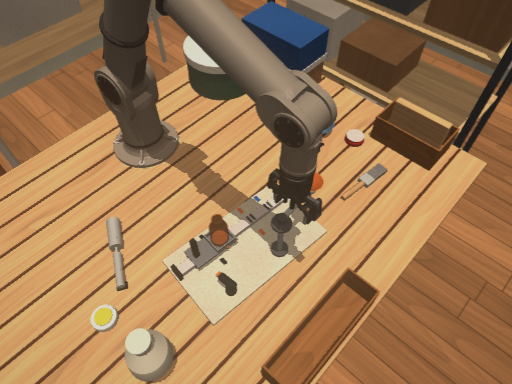

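View pics/side0.png

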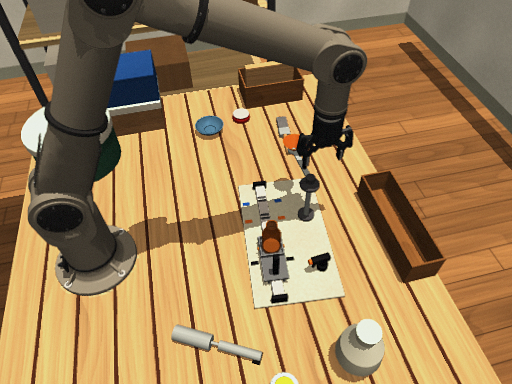

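View pics/wrist0.png

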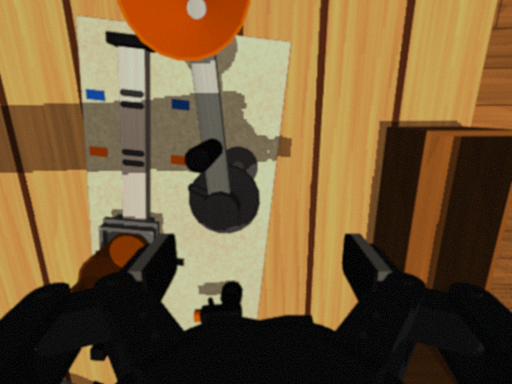

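The wrist view shows the orange marks at about (98,152) and (178,160), and the blue ones at (95,95) and (180,104). The bracket arm points along +y, with its handle at about (203,155). The side view shows the carrier with the bottle at (271,240) and its handle near (276,262).

```bash
cat > m.py <<'E'
from h import *
def marks(im,c,o,pred=None):
    hsv=cv2.cvtColor(im,cv2.COLOR_RGB2HSV); out=[]
    for nm,lo,hi in [('or',(5,150,90),(14,255,255)),('bl',(108,130,70),(125,255,255))]:
        m=cv2.inRange(hsv,lo,hi); n,l,s,ce=cv2.connectedComponentsWithStats(m)
        for i in range(1,n):
            if 15<s[i,4]<400: out.append((nm,ce[i].round(1),s[i,4],plane(ce[i],.011,c,o)[0].round(4)))
    return out
def cloud(im,d,c,o):
    v,u=np.nonzero(d>0); P=dep(np.c_[u,v],d,c,o); return P,im[v,u].astype(int),np.c_[u,v]
E
python3 - <<'E'
from m import *
o=r.get_obs()
for n in ['wrist','scene','side']:
    z=np.load(n+'0.npz'); c=eyes.calibration(n)
    print(n); [print(*x) for x in marks(z['im'],c,o)]
E
```

```text
wrist
or [325.7  34.1] 74 [0.7514 0.1544 0.011 ]
or [404.9  20.5] 20 [0.8411 0.1676 0.011 ]
or [319.  40.] 17 [0.744  0.1482 0.011 ]
or [399.9 105.5] 39 [0.8489 0.0746 0.011 ]
or [ 97.8 151.1] 163 [0.4639 0.0177 0.011 ]
or [177.4 159.6] 126 [0.5661 0.0068 0.011 ]
or [312.7 163.4] 18 [0.7446 0.0019 0.011 ]
or [ 83.  266.8] 26 [ 0.4161 -0.1517  0.011 ]
or [196.8 316. ] 66 [ 0.5771 -0.2379  0.011 ]
bl [95.  94.4] 140 [0.4716 0.0874 0.011 ]
bl [180.2 104.2] 134 [0.5752 0.0764 0.011 ]
scene
or [234.2   3.3] 21 [-0.4317  0.8904  0.011 ]
or [251.7   2.5] 126 [-0.3719  0.9548  0.011 ]
or [280.9   1.6] 40 [-0.2681  1.0602  0.011 ]
or [246.2   8.2] 18 [-0.3554  0.8978  0.011 ]
or [163.2  24.7] 34 [-0.5477  0.5262  0.011 ]
or [151.7  35.8] 111 [-0.5156  0.4317  0.011 ]
or [164.8  33.4] 16 [-0.4855  0.485   0.011 ]
or [165.3  40.9] 19 [-0.4367  0.4481  0.011 ]
or [153.7  55.6] 91 [-0.3874  0.3426  0.011 ]
or [497.7  86.6] 21 [0.8067 1.1482 0.011 ]
or [338.2  91.8] 16 [0.3545 0.6933 0.011 ]
or [416.8 129.6] 254 [0.6923 0.7155 0.011 ]
or [349.4 111.6] 50 [0.4545 0.6278 0.011 ]
or [214.8 133. ] 51 
[... 3182 characters left out ...]
011 ]
or [ 38.9 314.8] 39 [-0.1469 -0.149   0.011 ]
or [275.8 342.4] 174 [ 0.4487 -0.3688  0.011 ]
or [115.5 356.4] 176 [ 0.0528 -0.3082  0.011 ]
or [317.9 347.5] 165 [ 0.5475 -0.4065  0.011 ]
or [ 76.  329.9] 43 [-0.0468 -0.2151  0.011 ]
or [431.4 330.2] 33 [ 0.8439 -0.4361  0.011 ]
or [ 36.4 344.7] 51 [-0.1449 -0.2314  0.011 ]
or [447.8 361.6] 135 [ 0.844  -0.5171  0.011 ]
or [ 74.8 368.6] 72 [-0.0455 -0.3149  0.011 ]
or [198.2 365.6] 100 [ 0.2501 -0.3784  0.011 ]
or [241.3 371.2] 88 [ 0.3497 -0.4162  0.011 ]
or [410.4 371.4] 67 [ 0.7447 -0.5153  0.011 ]
or [ 33.  373.8] 49 [-0.1457 -0.3039  0.011 ]
or [371.4 379.1] 28 [ 0.6466 -0.5086  0.011 ]
or [329.2 381.1] 17 [ 0.5476 -0.4882  0.011 ]
```

```bash
cat > s.py <<'E'
from m import *
A=np.array([[-.052,.04],[.052,.04],[-.052,.11],[.052,.11]])
B=np.array([[.4635,.0177],[.5666,.0068],[.4716,.0874],[.5752,.0764]])
a=A-A.mean(0);b=B-B.mean(0)
th=np.arctan2((a[:,0]*b[:,1]-a[:,1]*b[:,0]).sum(),(a*b).sum())
S=np.array([[np.cos(th),-np.sin(th)],[np.sin(th),np.cos(th)]]); T=B.mean(0)-S@A.mean(0)
def tost(P): P=np.array(P); return np.c_[(P[:,:2]-T)@S,P[:,2]]
def tow(x,y): return S@[x,y]+T
E
python3 - <<'E'
from s import *
print('yaw',th,'T',T,'resid',np.abs((A@S.T+T-B)).max(),'post',tow(.13,.04))
o=r.get_obs()
for n in ['wrist','scene','side']:
    z=np.load(n+'0.npz'); c=eyes.calibration(n); P,rgb,uv=cloud(z['im'],z['d'],c,o); Q=tost(P)
    dark=rgb.max(1)<70
    def rep(nm,m):
        q=Q[m]
        if len(q)>3: print(n,nm,len(q),'med',np.median(q,0).round(4),'min',np.percentile(q,3,axis=0).round(4),'max',np.percentile(q,97,axis=0).round(4),'uv',np.median(uv[m],0))
    x,y,zz=Q.T; near=abs(x)<.05
    rep('handle top',near&dark&(zz>.115)&(zz<.135)&(y<.04)&(y>-.26))
    rep('handle',near&dark&(zz>.07)&(zz<.115)&(y<.04)&(y>-.26))
    rep('rim',near&(zz>.046)&(zz<.056)&(y<.04)&(y>-.26))
    rep('mouth',near&(zz>.142)&(zz<.156)&(y<.06)&(y>-.26))
    pd=np.hypot(x-.13,y-.04)<.075
    rep('bh top',pd&dark&(zz>.225)&(zz<.24)); rep('bh',pd&(zz>.195)&(zz<.225))
    rep('funnel',(rgb[:,0]>180)&(rgb[:,2]<60)&(np.hypot(x-.13,y-.04)<.18)&(zz>.16)&(zz<.22))
E
```

```text
yaw -0.10985490798577338 T [ 0.51100244 -0.0274729 ] resid 0.00047435184271305 post [ 0.64460417 -0.00196645]
wrist handle top 630 med [ 0.0035 -0.0645  0.1239] min [-0.0095 -0.168   0.1157] max [ 0.0153 -0.0589  0.133 ] uv [ 96. 276.]
wrist handle 387 med [ 0.0006 -0.0563  0.1091] min [-0.0114 -0.0642  0.0758] max [ 0.0199 -0.0534  0.1147] uv [104. 259.]
wrist rim 591 med [ 0.0015 -0.0496  0.0523] min [-0.0309 -0.069   0.0466] max [ 0.0343 -0.0451  0.0548] uv [126. 232.]
wrist mouth 89 med [ 0.0021 -0.0641  0.1459] min [-0.0055 -0.0658  0.1424] max [ 0.0085 -0.0631  0.1513] uv [ 79. 287.]
wrist bh top 595 med [0.1236 0.0862 0.2326] min [0.1173 0.0801 0.2267] max [0.1293 0.0918 0.2341] uv [199. 159.]
wrist bh 225 med [0.1276 0.0901 0.2121] min [0.1203 0.0836 0.1958] max [0.1296 0.0921 0.2243] uv [213. 147.]
wrist funnel 4169 med [0.097  0.1515 0.2028] min [0.0782 0.1368 0.1833] max [0.1356 0.1666 0.2114] uv [171.  28.]
scene handle 26 med [ 0.0081 -0.1669  0.0938] min [ 0.0051 -0.1725  0.0741] max [ 0.0097 -0.1595  0.1125] uv [194.5 248. ]
scene rim 171 med [ 0.0202 -0.0995  0.0506] 
[... 307 characters left out ...]
e funnel 90 med [0.1104 0.1918 0.2031] min [0.0966 0.1749 0.1873] max [0.1369 0.2011 0.2108] uv [317. 179.]
side handle top 92 med [ 0.0037 -0.0978  0.1235] min [-0.0157 -0.1743  0.1161] max [ 0.0194 -0.0658  0.1329] uv [275. 235.]
side handle 90 med [ 0.0013 -0.1716  0.0981] min [-0.024  -0.1741  0.0728] max [ 0.0214 -0.0824  0.1147] uv [276. 262.]
side rim 154 med [-0.0055 -0.1047  0.0507] min [-0.0317 -0.173   0.0468] max [ 0.0348 -0.0505  0.0551] uv [270. 251.]
side mouth 61 med [ 0.003  -0.0811  0.1478] min [-0.0126 -0.096   0.1421] max [ 0.0169 -0.0667  0.1508] uv [272. 224.]
side funnel 181 med [0.1016 0.1859 0.1987] min [0.0764 0.1618 0.1806] max [0.1222 0.1992 0.2098] uv [291. 140.]
```

Emit:
arm_command:
  plan: "0 0 -0.03 6.3; -0.021 -0.016 0 0; -0.0263 -0.0198 0 0; -0.0263 -0.0198 0 0; -0.0263 -0.0198 0 0; -0.0263 -0.0198 0 0; -0.0263 -0.0198 0 0; -0.0263 -0.0198 0 0; -0.0263 -0.0198 0.03 0; -0.005 -0.0039 0.03 0; 0 0 0.03 0; 0 0 0 0; 0 0 0 0"
  hand: -0.2

```text
clock: 1.78
tcp_pos: [0.4951, -0.1915, 0.1862]
orientation: [2.339, 2.096, 0.001]
contact_force: [0.4, 0.2, -0.0]
grip_width: 0.0511
gripper_force: 0.0
```

Run:
```python
from s import *
im,d,c,o=grab('wrist','w1.png'); print(o['clock'],tost([o['tcp_pos']]),o['orientation'],o['grip_width'])
for n in ['wrist','scene','side']:
    if n!='wrist': im,d,c,o=grab(n,n+'1.png')
    P,rgb,uv=cloud(im,d,c,o);Q=tost(P);x,y,z=Q.T
    for nm,m in [('htop',(abs(x)<.012)&(y<-.14)&(y>-.19)&(z>.117)&(z<.131)),('hmid',(abs(x)<.02)&(y<-.14)&(y>-.19)&(z>.06)&(z<.117))]:
        q=Q[m]
        if len(q)>3: print(n,nm,len(q),np.median(q,0).round(4),np.percentile(q,3,axis=0).round(4),np.percentile(q,97,axis=0).round(4))
```

```text
1.775 [[ 0.00213362 -0.16478166  0.18621622]] [2.33931767e+00 2.09566659e+00 9.20193722e-04] 0.05114567832453443
wrist htop 490 [ 0.0019 -0.1625  0.1257] [-0.0054 -0.1709  0.1188] [ 0.0091 -0.1563  0.127 ]
wrist hmid 315 [ 0.0019 -0.1565  0.0932] [-0.0055 -0.1577  0.0634] [ 0.0092 -0.1562  0.1157]
scene htop 26 [ 0.0058 -0.1676  0.1234] [-0.0042 -0.1729  0.1177] [ 0.0088 -0.1597  0.1288]
scene hmid 70 [ 0.008  -0.168   0.0907] [-0.0037 -0.1733  0.0639] [ 0.0104 -0.1585  0.1153]
side htop 41 [ 0.0019 -0.1676  0.1231] [-0.0057 -0.1736  0.1178] [ 0.009  -0.159   0.1273]
side hmid 70 [ 0.0012 -0.1731  0.0914] [-0.006  -0.1754  0.0627] [ 0.0096 -0.1674  0.1146]
```

View pics/w1.png

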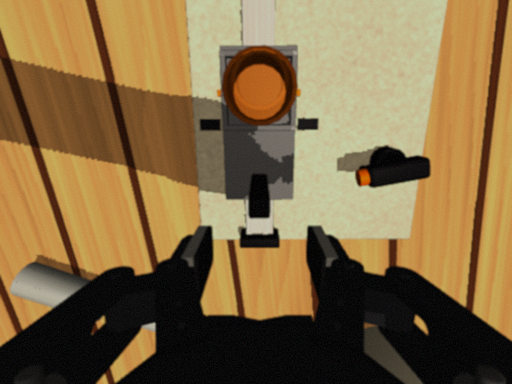

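The handle's top is at (259,185), centred between the fingers. The carrier's pointers are at (220,93) and (298,93). I'll descend and grip.

Emit:
arm_command:
  plan: "0 0 0.03 0; 0 0 0.03 0; 0 0 0.021 0; 0 0 0 0"

```text
clock: 2.42
tcp_pos: [0.4939, -0.1911, 0.1038]
orientation: [-2.339, -2.095, 0.002]
contact_force: [0.1, -0.8, -0.5]
grip_width: 0.0519
gripper_force: 0.0
```

Emit:
arm_command:
  plan: "0 0 0 0; 0 0 0 0; 0 0 0 0; 0 0 0 0; 0 0 0 0"
  hand: 1
  grip_force: 40

```text
clock: 3.05
tcp_pos: [0.4948, -0.1918, 0.1057]
orientation: [2.339, 2.095, 0.001]
contact_force: [-1.8, 0.4, 5.2]
grip_width: 0.0157
gripper_force: 39.9
```

```bash
cat > st.py <<'E'
from s import *
import sys
im,d,c,o=grab('wrist',sys.argv[1]); print(o['clock'],tost([o['tcp_pos']]).round(4),o['contact_force'].round(2),o['grip_width'],o['gripper_force'])
P,rgb,uv=cloud(im,d,c,o);Q=tost(P);x,y,z=Q.T
hsv=cv2.cvtColor(im,cv2.COLOR_RGB2HSV)[uv[:,1],uv[:,0]]
m=(abs(abs(x)-.038)<.006)&(hsv[:,0]>4)&(hsv[:,0]<18)&(hsv[:,1]>150)&(z>.025)&(z<.045)
print('pointer',m.sum(),np.median(Q[m],0) if m.sum() else 0)
m=(abs(x)<.04)&(z>.047)&(z<.056); print('rim',m.sum(),np.percentile(Q[m],[2,98],axis=0).round(4) if m.sum() else 0)
m=(abs(x)<.04)&(z>.145)&(z<.155); print('mouth',m.sum(),np.percentile(Q[m],[2,98],axis=0).round(4) if m.sum() else 0)
for k in marks(im,c,o): print(k[0],k[1],k[2],tost([k[3]]).round(4))
E
python3 st.py w2.png
```

```text
3.05 [[ 0.0019 -0.1651  0.1057]] [-1.81  0.35  5.2 ] 0.0156641090740272 39.878674149513245
pointer 8 [-0.03703422 -0.0814854   0.04030376]
rim 4660 [[-0.0314 -0.1131  0.0475]
 [ 0.0336 -0.0563  0.0543]]
mouth 8637 [[-0.0383 -0.1742  0.1454]
 [ 0.0386 -0.0692  0.1543]]
or [161.1 109.6] 16 [[-0.074  -0.0959  0.011 ]]
or [ 89.2 190.8] 29 [[-0.1399 -0.1612  0.011 ]]
or [410.1 203.6] 264 [[ 0.1297 -0.1724  0.011 ]]
or [ 96.  208.6] 29 [[-0.1367 -0.177   0.011 ]]
or [103.6 232.7] 22 [[-0.1337 -0.1992  0.011 ]]
or [105.7 242.2] 20 [[-0.1332 -0.2083  0.011 ]]
or [109.1 251.5] 17 [[-0.1316 -0.2174  0.011 ]]
or [  2.1 265. ] 30 [[-0.2275 -0.2301  0.011 ]]
or [112.  269.9] 69 [[-0.1315 -0.2359  0.011 ]]
or [  8.3 278.1] 19 [[-0.2252 -0.2434  0.011 ]]
or [433.2 289.8] 117 [[ 0.1629 -0.2565  0.011 ]]
or [ 12.  298.2] 19 [[-0.2268 -0.2646  0.011 ]]
or [ 18.4 304.6] 21 [[-0.2226 -0.2716  0.011 ]]
```

Emit:
arm_command:
  plan: "0.004 0 0 0; 0.008 0 0 0; 0.008 0 0 0; 0.008 0 0 0; 0.008 0 0 0; 0.008 0 0 0; 0.008 0 0 0; 0.008 0 0 0; 0.008 0 0 0; 0.008 0 0 0; 0.008 0 0 0; 0.008 0 0 0; 0.004 0 0 0; 0.004 0 0 0; 0.004 0 0 0; 0.004 0 0 0; 0.004 0 0 0; 0.004 0 0 0; 0.004 0 0 0; 0 0 0 0"

```text
clock: 5.6
tcp_pos: [0.5075, -0.072, 0.1056]
orientation: [2.34, 2.096, 0.001]
contact_force: [-5.4, -0.1, 9.1]
grip_width: 0.0153
gripper_force: 40.5
```

```bash
python3 st.py w3.png
```

```text
5.6 [[ 0.0014 -0.0447  0.1056]] [-5.37 -0.13  9.12] 0.015344599928610737 40.52368998527527
pointer 9 [-0.0375248   0.03863673  0.04052489]
rim 4641 [[-0.032   0.0073  0.0475]
 [ 0.033   0.0641  0.0542]]
mouth 8660 [[-0.0383 -0.0539  0.1454]
 [ 0.0384  0.0512  0.1544]]
or [32.1 60.4] 180 [[-0.165   0.0584  0.011 ]]
or [157.7  24.8] 135 [[-0.0712  0.0825  0.011 ]]
or [ 67.4 181.7] 16 [[-0.157  -0.0329  0.011 ]]
or [ 86.6 231.3] 161 [[-0.1488 -0.0774  0.011 ]]
or [100.5 283.5] 21 [[-0.1446 -0.1294  0.011 ]]
or [ 10.2 326.3] 33 [[-0.2362 -0.1752  0.011 ]]
```

View pics/w3.png

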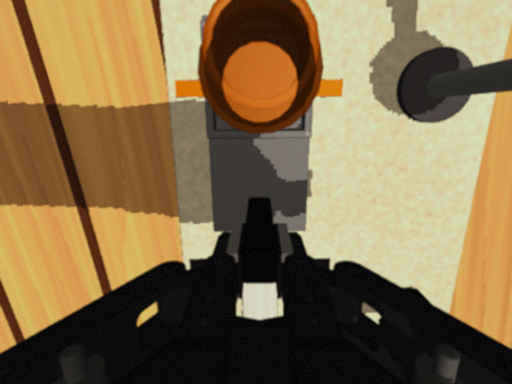

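The pointers line up with the orange marks, both near row 87. The bottle is upright. I'll release and rise.

Emit:
arm_command:
  plan: "0 0 0 0; 0 0 0 0; 0 0 0 0; 0 0 -0.01 0; 0 0 -0.03 0; 0 0 -0.04 0; 0 0 -0.04 0; 0 0 -0.04 0; 0 0 -0.034 0; 0 0.02 0 0; 0.02 0.03 0 0; 0.04 0.03 0 0; 0.04 0.03 0 0; 0.03 0.0115 0 0; 0 0 0 0; 0 0 0 0"
  hand: -0.2

```text
clock: 7.65
tcp_pos: [0.6423, 0.0427, 0.2985]
orientation: [2.341, 2.095, -0.001]
contact_force: [-0.1, -0.1, -0.1]
grip_width: 0.0512
gripper_force: 0.0
```

Run:
```python
from s import *
for n in ['wrist','scene','side']:
    im,d,c,o=grab(n,n+'4.png')
    if n=='wrist': print(o['clock'],tost([o['tcp_pos']]).round(4),o['contact_force'])
    P,rgb,uv=cloud(im,d,c,o);Q=tost(P);x,y,z=Q.T
    pd=np.hypot(x-.13,y-.04)<.07
    for nm,m in [('bhtop',pd&(z>.226)&(z<.238)),('bh',pd&(z>.195)&(z<.226)),('rim',(abs(x)<.04)&(z>.047)&(z<.056)&(y>-.02)&(y<.09)),('mouth',(abs(x)<.03)&(z>.145)&(z<.155)&(y>0)&(y<.09)),('carrhandle',(abs(x)<.015)&(z>.119)&(z<.13)&(y>-.07)&(y<-.02)),('post/collar',(np.hypot(x-.13,y-.04)<.04)&(z>.15)&(z<.165)),('hub',(np.hypot(x-.13,y-.04)<.02)&(z>.184)&(z<.192))]:
        q=Q[m]
        if len(q)>3: print(n,nm,len(q),np.median(q,0).round(4),np.percentile(q,3,axis=0).round(4),np.percentile(q,97,axis=0).round(4))
```

```text
7.65 [[0.1228 0.0842 0.2985]] [-0.06242518 -0.08580463 -0.05515565]
wrist bhtop 279 [0.1225 0.0866 0.2325] [0.1168 0.0803 0.2273] [0.1284 0.092  0.2338]
wrist bh 158 [0.1229 0.0911 0.2125] [0.1164 0.0876 0.1962] [0.129  0.0922 0.2251]
wrist rim 596 [0.0206 0.0613 0.0526] [-0.0322  0.0084  0.0477] [0.0351 0.0743 0.055 ]
wrist mouth 379 [0.0022 0.0408 0.1502] [-0.0132  0.0261  0.1454] [0.0179 0.0564 0.1519]
wrist post/collar 1171 [0.1387 0.0464 0.1609] [0.104  0.018  0.1583] [0.1571 0.0667 0.1637]
wrist hub 659 [0.1308 0.0424 0.1889] [0.1187 0.0298 0.186 ] [0.1429 0.054  0.1902]
scene bhtop 20 [0.1224 0.0832 0.2313] [0.1177 0.0785 0.2273] [0.1272 0.0908 0.2335]
scene bh 37 [0.1266 0.0802 0.2118] [0.1188 0.0776 0.1961] [0.1289 0.0888 0.2259]
scene rim 132 [0.0202 0.0246 0.0512] [-0.0322  0.0056  0.0473] [0.0342 0.0734 0.0554]
scene mouth 49 [-0.0004  0.0383  0.1488] [-0.0139  0.0235  0.1454] [0.0161 0.0539 0.1532]
scene carrhandle 32 [ 0.0029 -0.046   0.1244] [-0.0059 -0.053   0.1203] [ 0.0093 -0.0379  0.1268]
scene post/collar 225 [0.1388 0.0311 0.1598] [0.105  0.0134 0.1546] [0.1571 0.0648 0.163 ]
scene hub 75 [0.1308 0.04   0.1879] [0.1185 0.0278 0.185 ] [0.1427 0.0521 0.191 ]
side bhtop 17 [0.1222 0.0823 0.2309] [0.1167 0.0777 0.2281] [0.1273 0.0879 0.2332]
side bh 40 [0.1207 0.0791 0.2121] [0.1161 0.0748 0.1962] [0.1282 0.0848 0.2249]
side rim 111 [-0.0121  0.0181  0.0512] [-0.0325  0.0043  0.0474] [0.0343 0.0688 0.0554]
side mouth 41 [0.0007 0.0375 0.1478] [-0.0133  0.0224  0.1455] [0.0162 0.0538 0.151 ]
side carrhandle 30 [ 0.0016 -0.0481  0.1236] [-0.0052 -0.0552  0.1202] [ 0.0085 -0.0396  0.1264]
side post/collar 201 [0.1255 0.0302 0.1585] [0.1041 0.0123 0.1532] [0.1566 0.0592 0.1622]
side hub 57 [0.1311 0.039  0.187 ] [0.1195 0.0269 0.1844] [0.1431 0.0508 0.1894]
```

View pics/wrist4.png

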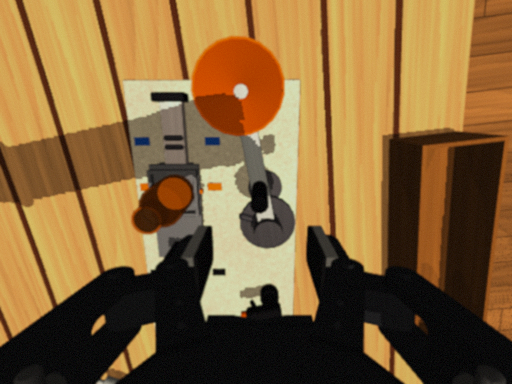

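The bracket handle's top is at (260,190), centred in the fingers. The carrier is in line with the orange marks.

Emit:
arm_command:
  plan: "0 0 0.03 0; 0.001 0 0.03 0; 0 0 0.0255 0; 0 0 0 0"

```text
clock: 8.3
tcp_pos: [0.6412, 0.0436, 0.2111]
orientation: [-2.34, -2.093, 0.006]
contact_force: [0.1, -0.2, -0.2]
grip_width: 0.0512
gripper_force: 0.0
```

Emit:
arm_command:
  plan: "0 0 0 0; 0 0 0 0; 0 0 0 0; 0 0 0 0; 0 0 0 0"
  hand: 1
  grip_force: 40

```text
clock: 8.93
tcp_pos: [0.6435, 0.0448, 0.2144]
orientation: [2.339, 2.095, 0.003]
contact_force: [-1.6, -0.6, 6.1]
grip_width: 0.0126
gripper_force: 39.0
```

Emit:
arm_command:
  plan: "-0.0013 -0.0052 0 0; -0.0019 -0.0051 0 0; -0.0025 -0.0048 0 0; -0.003 -0.0044 0 0; -0.0036 -0.0041 0 0; -0.004 -0.0036 0 0; -0.0044 -0.0031 0 0; -0.0048 -0.0025 0 0; -0.005 -0.002 0 0; -0.0052 -0.0013 0 0; -0.0036 -0.0005 0 0; -0.0031 -0.0002 0 0; -0.0025 0 0 0; 0 0 0 0; 0 0 0 0"

```text
clock: 10.8
tcp_pos: [0.6015, 0.0073, 0.2144]
orientation: [-2.336, -2.099, -0.005]
contact_force: [-2.5, 5.8, 8.4]
grip_width: 0.0126
gripper_force: 40.4
```

```bash
cat > e.py <<'E'
from s import *
import sys
for n in ['wrist','scene','side']:
    im,d,c,o=grab(n,n+sys.argv[1]+'.png')
    if n=='wrist': print(o['clock'],tost([o['tcp_pos']]).round(4),o['contact_force'],o['grip_width'])
    P,rgb,uv=cloud(im,d,c,o);Q=tost(P);x,y,z=Q.T
    for nm,m in [('funnelrim',(rgb[:,0]>150)&(rgb[:,2]<70)&(z>.2)&(z<.216)&(x<.07)&(x>-.06)),('bh',(np.hypot(x-.085,y-.04)<.02)&(z>.195)&(z<.236)),('rim',(abs(x)<.04)&(z>.047)&(z<.056)&(y>-.02)&(y<.09)),('carrhandle',(abs(x)<.015)&(z>.119)&(z<.13)&(y>-.07)&(y<-.02))]:
        q=Q[m]
        if len(q)>3: print(n,nm,len(q),np.median(q,0).round(4),np.percentile(q,2,axis=0).round(4),np.percentile(q,98,axis=0).round(4))
E
python3 e.py 5
```

```text
10.8 [[0.0862 0.0445 0.2144]] [-2.54077051  5.80933193  8.40491177] 0.01259669483839902
wrist funnelrim 472 [-0.0144  0.0331  0.2109] [-0.0328  0.02    0.2098] [0.0291 0.0879 0.212 ]
wrist bh 2445 [0.0855 0.0515 0.2256] [0.0694 0.0401 0.1988] [0.1004 0.0555 0.2349]
wrist rim 818 [0.017  0.0667 0.0525] [-0.0327  0.0212  0.0475] [0.035  0.0746 0.0547]
scene funnelrim 8 [-0.0296  0.0501  0.2086] [-0.0334  0.0209  0.2074] [0.0046 0.0715 0.2126]
scene bh 83 [0.0836 0.0357 0.219 ] [0.0663 0.0317 0.2008] [0.1044 0.0425 0.235 ]
scene rim 125 [0.0217 0.0256 0.0518] [-0.033   0.0056  0.0475] [0.0348 0.0733 0.0553]
scene carrhandle 30 [ 0.0026 -0.0465  0.1241] [-0.0061 -0.0535  0.1198] [ 0.0079 -0.0372  0.1283]
side funnelrim 21 [0.0084 0.0728 0.2094] [-0.0319  0.0256  0.2059] [0.0344 0.0868 0.2116]
side bh 134 [0.0861 0.0364 0.2205] [0.0668 0.0303 0.2003] [0.1035 0.0501 0.2346]
side rim 109 [-0.011   0.0178  0.0509] [-0.0326  0.0041  0.0473] [0.0344 0.0709 0.0554]
side carrhandle 28 [ 0.0009 -0.0475  0.1235] [-0.006  -0.0548  0.12  ] [ 0.0085 -0.0384  0.1267]
```

View pics/wrist5.png

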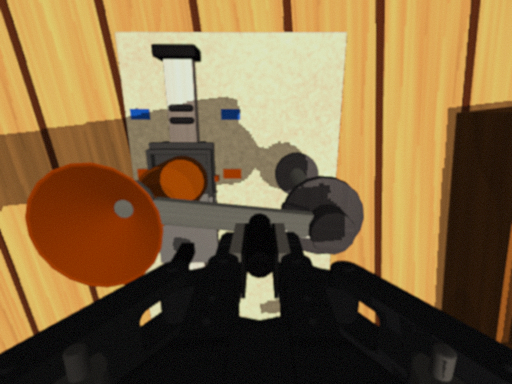

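The funnel arm is still a few degrees short, at about 1.48 rad (spout near (123,209)). I'll push further.

Emit:
arm_command:
  plan: "-0.003 0 0 0; -0.003 0 0 0; -0.003 0 0 0; 0 0 0 0; 0 0 0 0"

```text
clock: 11.58
tcp_pos: [0.6006, 0.0001, 0.2144]
orientation: [-2.334, -2.099, -0.008]
contact_force: [-3.1, 9.1, 8.1]
grip_width: 0.013
gripper_force: 40.4
```

```bash
python3 e.py 6|grep -v -e bh
```

```text
11.575 [[0.086  0.0373 0.2144]] [-3.10836645  9.11553891  8.09502891] 0.01302921688671037
wrist funnelrim 475 [-0.0224  0.031   0.2109] [-0.0333  0.0044  0.2096] [0.0318 0.0707 0.2121]
wrist rim 909 [0.023  0.0617 0.0527] [-0.0324  0.0077  0.0475] [0.0351 0.0742 0.0547]
scene funnelrim 11 [-0.0274  0.0384  0.21  ] [-0.0332  0.0043  0.2077] [0.0288 0.0594 0.2122]
scene rim 126 [0.0202 0.0219 0.0515] [-0.0325  0.0055  0.0474] [0.0339 0.0734 0.0553]
scene carrhandle 31 [ 0.0015 -0.0456  0.1242] [-0.0056 -0.0533  0.1194] [ 0.0084 -0.0372  0.1273]
side funnelrim 18 [0.0208 0.0528 0.2083] [-0.0319  0.0088  0.2054] [0.0355 0.0695 0.2124]
side rim 112 [-0.0127  0.018   0.0508] [-0.0326  0.004   0.0472] [0.0346 0.0714 0.0547]
side carrhandle 29 [ 0.0019 -0.0469  0.1235] [-0.0053 -0.055   0.1202] [ 0.0092 -0.0398  0.1266]
```

Emit:
arm_command:
  plan: "0.002 0 0 0; 0 0 0 0; 0 0 0 0; 0 0 0 0; 0 0 -0.02 0; 0 0 -0.04 0; 0 0 -0.04 0; 0 0 -0.03 0; 0 0 0 0; 0 0 0 0; 0 0 0 0; 0 0 0 0"
  hand: 0.3

```text
clock: 13.22
tcp_pos: [0.6001, -0.0029, 0.3418]
orientation: [-2.34, -2.095, 0.002]
contact_force: [-0.6, 0.3, 0.1]
grip_width: 0.0299
gripper_force: 0.0
```

```bash
python3 e.py 7
```

```text
13.225 [[0.0859 0.0342 0.3418]] [-0.55234269  0.27900518  0.14383727] 0.029947377885347567
wrist funnelrim 275 [-0.0009  0.0078  0.2101] [-0.0331  0.0035  0.2049] [0.0244 0.058  0.2121]
wrist bh 289 [0.0862 0.0429 0.2321] [0.08   0.0343 0.1961] [0.0925 0.0465 0.234 ]
wrist rim 368 [0.0163 0.0686 0.0527] [-0.0318  0.0281  0.0481] [0.035  0.0742 0.0546]
wrist carrhandle 151 [ 0.0021 -0.0425  0.1256] [-0.0059 -0.0518  0.12  ] [ 0.0096 -0.0363  0.1274]
scene funnelrim 30 [-0.0095  0.0103  0.2098] [-0.0329  0.0035  0.2044] [0.0181 0.0684 0.2133]
scene bh 58 [0.0886 0.0366 0.2208] [0.0802 0.0322 0.1966] [0.0922 0.0441 0.2334]
scene rim 131 [0.0208 0.0255 0.0512] [-0.0328  0.0057  0.0474] [0.0348 0.0736 0.0555]
scene carrhandle 33 [ 0.0015 -0.0452  0.1242] [-0.0063 -0.0538  0.1196] [ 0.0088 -0.0376  0.1284]
side funnelrim 23 [0.0134 0.0371 0.2091] [-0.03    0.0017  0.2063] [0.0349 0.0686 0.2113]
side bh 56 [0.0843 0.0347 0.2183] [0.0791 0.0302 0.1971] [0.0919 0.0422 0.2317]
side rim 109 [-0.0136  0.0184  0.0508] [-0.0328  0.004   0.0474] [0.0343 0.0688 0.0547]
side carrhandle 30 [ 0.0014 -0.0476  0.1231] [-0.0057 -0.055   0.1194] [ 0.0089 -0.0389  0.1268]
```

View pics/wrist7.png

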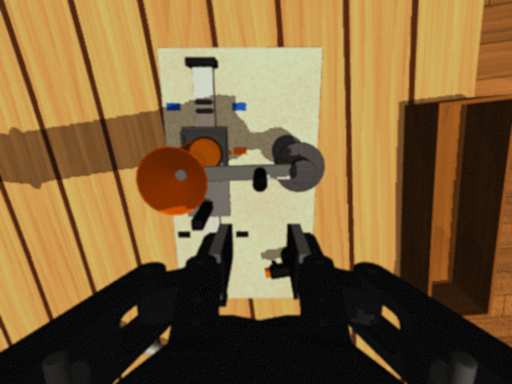

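View pics/side7.png

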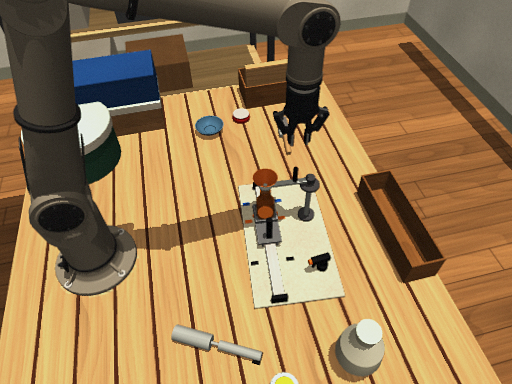

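The bracket lies across the rail, with the funnel centred at stand y of about 0.037 m over the upright bottle. The carrier is at y of about 0.040 m, and the gripper is clear.

```bash
python3 -c "
from bench import ticket
print(ticket.hand_in())"
```

```text
the job is handed in; nothing more can be done
None
```

I handed the job in at about 13.4 s (no verdict came back): the carrier measures seated at the orange station with the bottle upright, the funnel bracket is in its end detent over the bottle's mouth, and no other objects were touched.

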